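Roll-check two clay rollers and reject the one that rocks

ROBOT

A 6-joint arm with a two-finger parallel gripper is mounted at the origin on the work surface. World frame = base frame: x ahead of the robot, y to its left, z up, the work surface at z = 0. Lengths are in m, angles in rad, forces in N, time in s.
With the tool pointing down it reaches from about 0.425 to 0.95 m from the base axis. Payload 3.5 kg.
Tool frame: the origin (TCP) lies midway between the tips of the shut fingers; the grasp point (between the pads) lies 19 mm behind it; z points along the fingers, y is the line along which they close (so a half turn about z gives the same grasp; the last joint's range is limited). The gripper opens to 85 mm and grips with 20 to 120 N. Pads are 22 mm wide; open, the fingers measure 114 mm over their backs; the gripper's body (76 mm by 85 mm) begins 54 mm behind the grasp point. The pads swing forward as they close: fully open they stand 13 mm farther back than shut.
Start: joints at [-1.475, 0.286, 1.577, -0, 1.279, -0.15], TCP at [0.164, -0.655, 0.231] pointing down, gripper open.
Joint ranges: [-2.77, 2.77], [-0.9, 2.22], [0.21, 2.48], [-1.53, 4.67], [0.24, 2.81], [-2.84, 2.84]. Speed limits (rad/s): [2.79, 2.79, 3.14, 3.14, 3.14, 3.14].

INTERFACE

Orientations are given as a unit quaternion [x, y, z, w].
In Python, from plant import ctrl gives the robot as it stands.
- The arm moves only by the tool send_rows, never from a script. Its argument "series" is a list that holds one entry, the list of rows, each a list of 7 numbers: the shift along the tool's x, y, z in cm, then the turn, a rotation vector about the tool's x, y, z in rad, then the opening, from -1 (shut) to 1 (fully open). In form: [[[x, y, z, rx, ry, rz, jaw], ...]]. A call has 1 to 10 rows; each row shifts and turns the commanded pose from where the row before left it, along the tool's axes as they then stand; what a row does not reach is not made up. A row lasts 1/8 s, in which the tool goes at most 62.5 mm and 10.7 degrees, less where a joint would pass 70% of its speed; a pose out of reach is approached as far as the arm can. A call is refused whole if a number of a shift passes 6.25 or a number of a turn 0.188, either way. A call with a gripper value outside its range is refused whole. The fingers move at their own pace and stop on an object; "force" is the grip in N (left out, the last holds). Time passes only in rows, so rows that do not move let the fingers close. It gives the time, the measured TCP pose, the force, the opening and the grip force at its end, in the units of the state.
- ctrl.get_state(): the state, without advancing time (a new reading comes with each control period).
- ctrl.read_camera(name): name is "scene" or "top"; returns a dict with "img" (384x512x3 uint8, red, green, blue), "fx", "fy", "cx", "cy" (pixels), "R" (3x3) and "t" (3): a world point X has camera coordinates R X + t. Camera axes: x right, y down, z forward; pixel columns grow to the right and rows downward; lengths in m; the calibration is good to about 2 mm. A picture is of the moment at which its call begins. There is no depth.
- ctrl.sign_off(): hands the job in; it is judged then, once.
The state is a dict: "time": time; "qpos": joint angles; "dq": joint speeds; "joint_efforts": joint torques, N m; "eef_pos": TCP position; "tcp_rot": TCP orientation; "contact_force": force on the tool from outside, world axes, zero at the start; "wrist_torque": the same for the moment, N m; "opening": opening from 0.0 (shut) to 1.0 (fully open); "finger_force": force on a finger pad.
Only numpy, scipy, OpenCV 4.12 (cv2) and the standard library are available. Lean on these libraries where they do the work, as an engineer would, in place of code of your own. Each camera call takes 0.05 s, during which the arm holds its last target. There are 200 camera calls.

TASK

Check the two wooden clay rollers on the roll board. Roll the round one away from you across the plate, without lifting it, until it drops into the gutter at the plate's far edge. The other has gone flat and only rocks: put it in the white reject tray, lying flat on the tray's floor.

Things in the scene. Friction and masses are not known exactly. Their poses are not given: they have to be found in the camera images.
- round_roller: Round roller: plain beech cylinder, 40 mm diameter, 90 mm long, about 0.1 kg, lying on the near part of the board's plate; it rolls freely when pushed from behind. Origin at its centre, 20 mm above what it lies on; y axis = roller axis, roughly parallel to the board's y at the start. It and the flat roller lie side by side, either one on the left.
- flat_roller: Flat roller: same beech, 90 mm long, but flattened: section 48 mm wide and 24 mm high, two flat faces with rounded sides; it lies on a flat face on the near part of the plate. Origin at its centre, 12 mm above what it lies on; y axis along its length, x across its 48 mm width, z up at the start.
- board: Roll board, fixed. Origin: centre of its underside, on the table; x away from the robot (rolling direction), y left, z up; small yaw. Level pale plate from x = -135 to 75 mm, 280 mm wide along y, top 18 mm above the table. Beyond it the gutter: dark floor 4 mm above the table, x = 75 to 135 mm, same width, then an aluminium wall 8 mm thick, 30 mm high. A roller in the gutter stays there.
- tray: White open-topped reject tray, fixed, left or right of the board (a cream rack with six clear pots stands on the other side, not part of the job). 170 mm along x, 150 mm along y, walls 5 mm thick, rim 28 mm and inner floor 5 mm above the table. Origin: centre of its underside; x away from the robot, small yaw.
Mind the look-alikes: they are no part of the job. Of the things that look like the tray, take the one that is farthest to the robot's right at the start. Leave any red look-alike of the flat_roller alone.

How it is judged:
By the outcome, as a careful person would: the job done as asked, in the order asked, and still so for the second after the job is handed in, with the robot touching nothing.
It also fails if it takes over 43 s, if anything falls off the work surface, if the arm or the gripper's body presses on something with over 40 N, if the wrist force passes 120 N, or if a joint passes its speed limit or range.

## Working session

There is one attempt and no reset: what is moved stays moved. The work goes in short steps, Python scripts to look and compute and a tool call to move; the robot and the scene stay as the last step left them, time stands still between calls to the robot, and variables do not carry over. Pictures are saved under pics/ and viewed, at most 10 in all, crops included, and the job is handed in when it is done.

Besides the shell and the picture viewer there is one more tool, called after "Call:" as name(argument=value, ...), one argument or row to a line, values as JSON. send_rows: Moves the arm, as the interface text tells. Its arguments: {"type":"object","properties":{"series":{"type":"array"},"force":{"type":"number"}},"required":["series"]}

```bash
mkdir -p pics; ls; cat > h.py <<'E'
import numpy as np, cv2
from plant import ctrl
def ray(c,u,v,z):
    d=c["R"].T@np.array([(u-c["cx"])/c["fx"],(v-c["cy"])/c["fy"],1.]); o=-c["R"].T@c["t"]
    return o+d*(z-o[2])/d[2]
def save(c,n,crop=None,s=1.5):
    im=c["img"][:,:,::-1]
    if crop: x0,y0,x1,y1=crop; im=im[y0:y1,x0:x1]
    cv2.imwrite("pics/"+n+".png",cv2.resize(im,None,fx=s,fy=s,interpolation=cv2.INTER_CUBIC))
E
python3 - <<'E'
from h import *
for n in("top","scene"):
    c=ctrl.read_camera(n); save(c,n+"0"); print(n,c["fx"],c["cx"],c["cy"],np.round(c["R"],3).tolist(),c["t"])
s=ctrl.get_state();print(s)
E
```

```text
pics
top 488.99962566447806 249.06626177848415 186.68540213766528 [[0.019, -1.0, 0.003], [-0.991, -0.019, -0.134], [0.134, -0.0, -0.991]] [-0.01626749  0.52394129  1.34930484]
scene 446.5495759048163 256.5753501637459 192.0007132932414 [[-0.015, 1.0, 0.018], [0.572, 0.023, -0.82], [-0.82, -0.002, -0.572]] [ 0.01716192 -0.24682942  1.72086192]
{'time': 0.1, 'qpos': array([-1.47502202e+00,  2.87112419e-01,  1.57802745e+00,  5.68902482e-06,
        1.27858112e+00, -1.50012237e-01]), 'dq': array([-8.75165036e-04,  7.14815638e-04, -7.56252523e-04, -1.21927728e-03,
        1.34881669e-03,  3.13246974e-05]), 'joint_efforts': array([ 1.87075457e-03, -4.07294261e+01, -2.93697077e+01, -4.55002657e-05,
        3.42008367e-03,  1.34817213e-05]), 'eef_pos': array([ 0.16420577, -0.65411707,  0.23006363]), 'tcp_rot': array([ 9.92457660e-01,  1.22583282e-01,  3.15776446e-05, -1.06370265e-03]), 'contact_force': array([-0.03093459, -0.19385382,  0.49944373]), 'wrist_torque': array([ 0.03149584, -0.0015623 , -0.01453313]), 'finger_force': 0.0, 'opening': 1.0019651611221736}
```

View pics/top0.png

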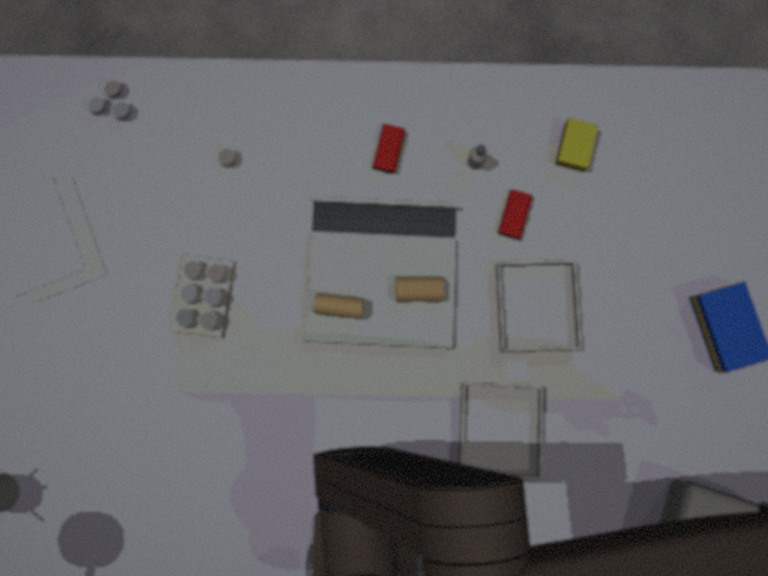

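View pics/scene0.png

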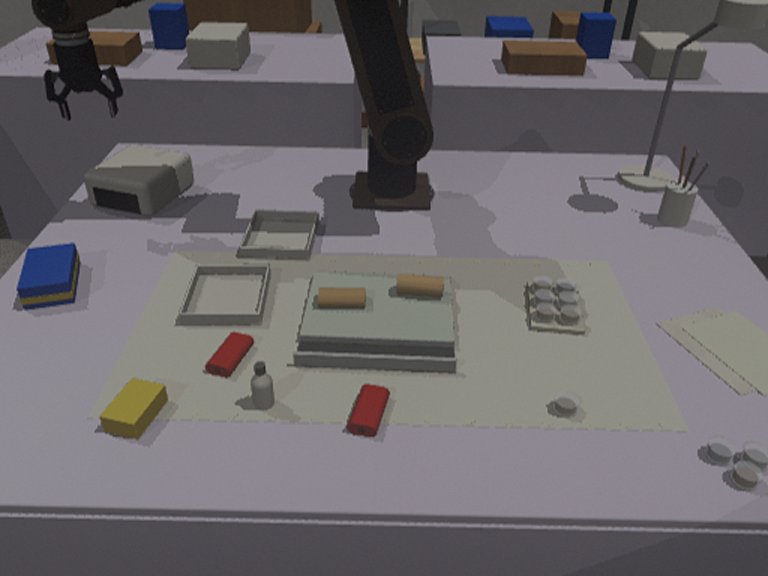

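The top picture (pixels at 1.5x) shows two beech rollers at (339,305) and (420,289). The red look-alikes are at (390,148) and (515,215). There are two trays, at (540,307) and (503,430), and the first is farther to the robot's right, so that one is the target. Next I'll measure which roller is flat and take a close crop.

```bash
python3 - <<'E'
from h import *
ims=[]
for n in("top","scene"):
    c=ctrl.read_camera(n); im=c["img"]; hsv=cv2.cvtColor(im,cv2.COLOR_RGB2HSV)
    m=cv2.inRange(hsv,(8,90,60),(22,255,255)); 
    if n=="scene": m[:150]=0
    cs=[k for k in cv2.findContours(m,0,2)[0] if 100<cv2.contourArea(k)<3000]
    for k in cs:
        r=cv2.minAreaRect(k); b=cv2.boxPoints(r)
        for z in(.03,.038):
            w=np.array([ray(c,*p,z) for p in b])[:,:2]; print(n,np.round(r[0],1),np.round(r[1],1),round(r[2],1),z,"ctr",np.round(w.mean(0),4),"sides",np.round([np.linalg.norm(w[1]-w[0]),np.linalg.norm(w[2]-w[1])],4), np.round(np.degrees([np.arctan2(*(w[1]-w[0])[::-1]),np.arctan2(*(w[2]-w[1])[::-1])]),1))
    if n=="top":
        P={"boardNL/NR":[(303,343),(455,349)],"plateFL/FR":[(310,234),(456,238)],"tray":[(496,264),(579,262),(583,350),(501,353)]}
        for k,v in P.items(): print(k,[np.round(ray(c,u/1.5,w/1.5,.028 if k=="tray" else .018)[:2],4).tolist() for u,w in v])
        a=cv2.resize(im[160:240,195:395],(800,320),interpolation=2)
    else:
        a=np.vstack([a,cv2.resize(im[175:240,110:310],(800,260),interpolation=2)])
cv2.imwrite("pics/crop.png",a[:,:,::-1])
E
```

```text
top [225.5 203.4] [30.8 11.8] 5.2 0.03 ctr [0.4759 0.0593] sides [0.0334 0.0873] [ -3.5 -94.1]
top [225.5 203.4] [30.8 11.8] 5.2 0.038 ctr [0.4751 0.0589] sides [0.0332 0.0868] [ -3.5 -94.1]
top [279. 192.] [14. 30.] 90.0 0.03 ctr [ 0.5113 -0.0917] sides [0.0853 0.04  ] [ -88.9 -179.6]
top [279. 192.] [14. 30.] 90.0 0.038 ctr [ 0.5103 -0.0912] sides [0.0848 0.0398] [ -88.9 -179.6]
boardNL/NR [[0.404, 0.1247], [0.398, -0.1625]]
plateFL/FR [[0.6137, 0.1178], [0.6112, -0.1637]]
tray [[0.5603, -0.2389], [0.5672, -0.3971], [0.4002, -0.4015], [0.3917, -0.2476]]
scene [227.  197.4] [30.2 10.3] 2.0 0.03 ctr [ 0.5051 -0.0957] sides [0.0512 0.0886] [-175.6   88.9]
scene [227.  197.4] [30.2 10.3] 2.0 0.038 ctr [ 0.5162 -0.0947] sides [0.0507 0.0877] [-175.6   88.9]
scene [279.9 188.8] [30.4 10. ] 4.8 0.03 ctr [0.455  0.0582] sides [0.0532 0.092 ] [177.3  83.8]
scene [279.9 188.8] [30.4 10. ] 4.8 0.038 ctr [0.4667 0.0575] sides [0.0527 0.091 ] [177.3  83.8]
```

View pics/crop.png

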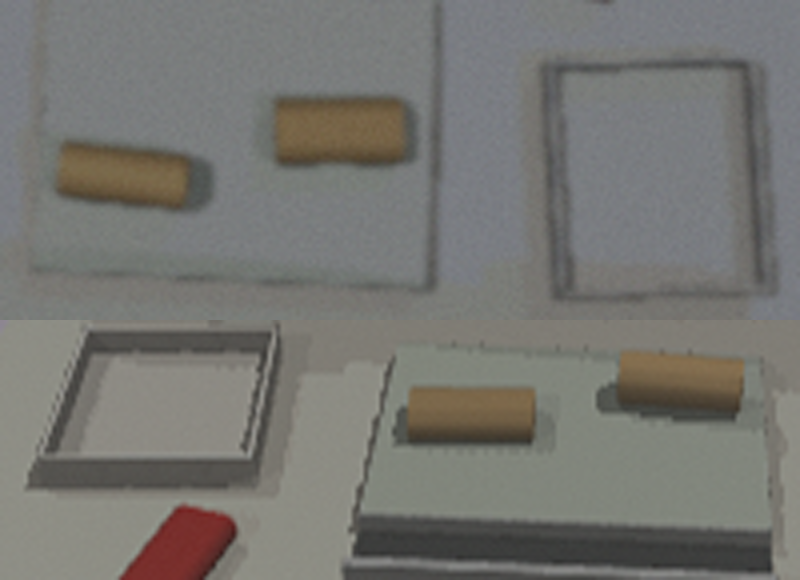

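The left roller at crop (122,175) is narrower and stands higher (triangulated top about 43 mm), so it is the round one. The right roller at crop (340,130) is wider and lower, so it is the flat one. The tray is on the right. First I'll turn the tool and swing round to behind the round roller.

Call:
send_rows(
  series=[
    [[0,0,0,0,0,0.1625,0],[0,0,0,0,0,0.1625,0],[3.93,-3.96,0.43,0,0,0,0],[3.93,-3.96,0.43,0,0,0,0],[3.93,-3.96,0.43,0,0,0,0],[3.93,-3.96,0.43,0,0,0,0],[3.93,-3.96,0.43,0,0,0,0],[3.93,-3.96,0.43,0,0,0,0],[3.93,-3.96,0.43,0,0,0,0]],
  ],
)

```text
time: 1.32
eef_pos: [0.4616, -0.3987, 0.201]
tcp_rot: [0.999, -0.04, 0.0, 0.0]
contact_force: [0.9, -1.2, 0.6]
opening: 0.497
finger_force: 0.0
```

Call:
send_rows(
  series=[
    [[-0.75,-5.03,1.2,0,0,0,0],[-0.75,-5.03,1.2,0,0,0,0],[-0.75,-5.03,1.2,0,0,0,0],[-0.75,-5.03,1.2,0,0,0,0],[-0.75,-5.03,1.2,0,0,0,0],[-0.75,-5.03,1.2,0,0,0,0],[-0.75,-5.03,1.2,0,0,0,0],[-0.75,-5.03,1.2,0,0,0,0],[-0.75,-5.03,1.2,0,0,0,0],[0,0,0,0,0,0,0]],
  ],
)

```text
time: 2.58
eef_pos: [0.4272, 0.0593, 0.0919]
tcp_rot: [0.999, -0.037, -0.001, -0.0]
contact_force: [0.4, 0.1, -0.9]
opening: 0.5
finger_force: 0.0
```

Call:
send_rows(
  series=[
    [[0,0,1.7,0,0,0,0],[0,0,1.7,0,0,0,0],[0,0,1.7,0,0,0,0],[0,0,1.0,0,0,0,0],[0,0,0.6,0,0,0,0],[0,0,0,0,0,0,0]],
  ],
)

```text
time: 3.32
eef_pos: [0.429, 0.0562, 0.0262]
tcp_rot: [0.999, -0.04, -0.0, 0.0]
contact_force: [-0.5, -0.1, 0.9]
opening: 0.504
finger_force: 0.0
```

```bash
python3 - <<'E'
from h import *
c=ctrl.read_camera("scene"); save(c,"s1",(180,130,340,250),4)
s=ctrl.get_state();print(s["time"],s["eef_pos"],s["tcp_rot"],s["contact_force"])
E
```

```text
3.375 [0.42930239 0.05630698 0.026513  ] [ 9.99211368e-01 -3.97062023e-02  2.42577989e-04  3.12004673e-05] [-0.51051185 -0.43226626  0.30393219]
```

View pics/s1.png

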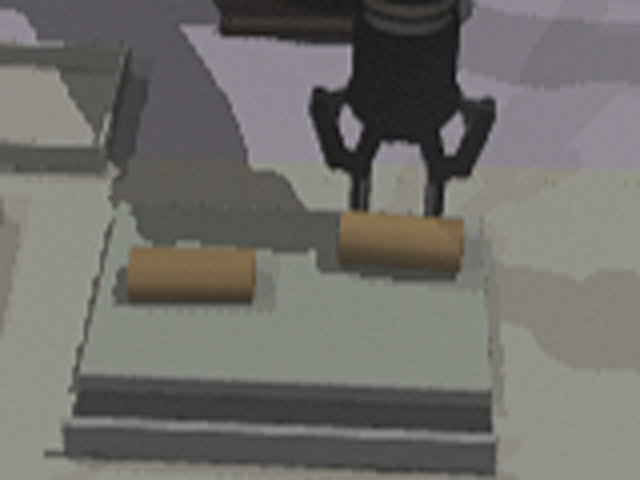

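The crop shows both fingers, at (360,190) and (432,190), behind the round roller at (400,240). Now I'll push it.

Call:
send_rows(
  series=[
    [[0.8,0,0,0,0,0,0],[0.8,0,0,0,0,0,0],[0.8,0,0,0,0,0,0],[1.0,0,0,0,0,0,0],[1.0,0,0,0,0,0,0],[1.0,0,0,0,0,0,0],[1.0,0,0,0,0,0,0],[1.0,0,0,0,0,0,0],[1.0,0,0,0,0,0,0],[1.0,0,0,0,0,0,0]],
  ],
)

```text
time: 4.62
eef_pos: [0.5233, 0.049, 0.0262]
tcp_rot: [0.999, -0.04, -0.0, -0.0]
contact_force: [0.0, 0.6, -0.2]
opening: 0.501
finger_force: 0.0
```

Call:
send_rows(
  series=[
    [[1.0,0,0,0,0,0,0],[1.0,0,0,0,0,0,0],[1.0,0,0,0,0,0,0],[1.0,0,0,0,0,0,0],[1.0,0,0,0,0,0,0],[1.0,0,0,0,0,0,0],[1.0,0,0,0,0,0,0]],
  ],
)

```text
time: 5.5
eef_pos: [0.5931, 0.0435, 0.0262]
tcp_rot: [0.999, -0.04, -0.0, 0.0]
contact_force: [0.0, -0.8, -0.7]
opening: 0.499
finger_force: 0.0
```

```bash
python3 - <<'E'
from h import *
c=ctrl.read_camera("scene"); save(c,"s2",(180,130,340,250),4)
s=ctrl.get_state();print(s["time"],s["eef_pos"],s["tcp_rot"],s["contact_force"])
E
```

```text
5.55 [0.5944907  0.04320724 0.02662005] [ 9.99209986e-01 -3.97278437e-02  1.04939176e-03  3.93876187e-05] [ 1.76423522 -0.27596506 -0.75834266]
```

View pics/s2.png

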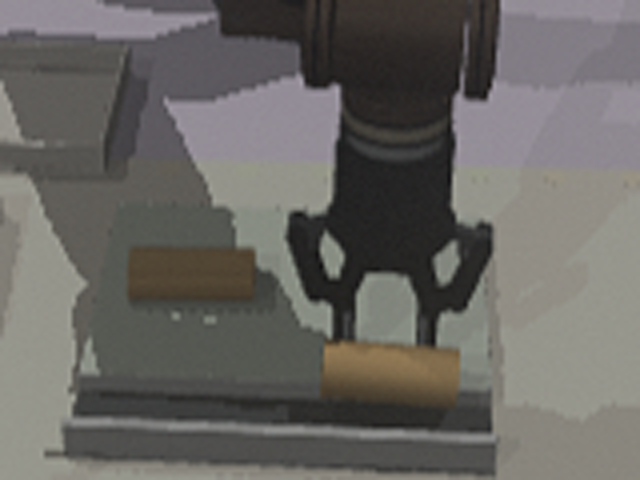

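The roller at (392,375) is at the plate's edge, still upright on its line. I'll push about 2 cm more, then go up.

Call:
send_rows(
  series=[
    [[0.8,0,0,0,0,0,0],[0.8,0,0,0,0,0,0],[0.4,0,0,0,0,0,0],[0,0,0,0,0,0,0],[-2,0,0,0,0,0,0],[-2,0,0,0,0,0,0],[0,0,-4,0,0,0,0.5],[0,0,-4,0,0,0,1],[0,4,-3,0,0,0,1],[0,0,0,0,0,0,1]],
  ],
)

```text
time: 6.8
eef_pos: [0.5712, 0.0034, 0.1398]
tcp_rot: [0.999, -0.041, 0.003, 0.001]
contact_force: [-0.2, -0.2, -0.5]
opening: 1.003
finger_force: 0.0
```

```bash
python3 - <<'E'
from h import *
c=ctrl.read_camera("scene"); save(c,"s3",(180,130,340,250),4)
s=ctrl.get_state();print(s["time"],s["eef_pos"],s["tcp_rot"],s["contact_force"])
for n in("top","scene"):
    c=ctrl.read_camera(n); hsv=cv2.cvtColor(c["img"],cv2.COLOR_RGB2HSV)
    m=cv2.inRange(hsv,(8,90,30),(22,255,255))
    if n=="scene": m[:150]=0
    for k in cv2.findContours(m,0,2)[0]:
        if cv2.contourArea(k)>100:
            r=cv2.minAreaRect(k);print(n,r,np.round([ray(c,*r[0],z)[:2] for z in(.03,.042)],4).tolist())
E
```

```text
6.85 [0.56990651 0.00448907 0.13759853] [ 9.99177305e-01 -4.05323944e-02  1.35533739e-03  4.26301055e-05] [0.18037185 0.32047968 0.17414486]
top ((279.0, 192.0), (14.0, 30.0), 90.0) [[0.5113, -0.0917], [0.5098, -0.0909]]
scene ((276.50433349609375, 231.39601135253906), (33.346065521240234, 9.491762161254883), 2.38594388961792) [[0.653, 0.044], [0.6673, 0.0432]]
scene ((235.5, 198.0), (10.0, 13.0), 90.0) [[0.5077, -0.0711], [0.5244, -0.0701]]
```

View pics/s3.png

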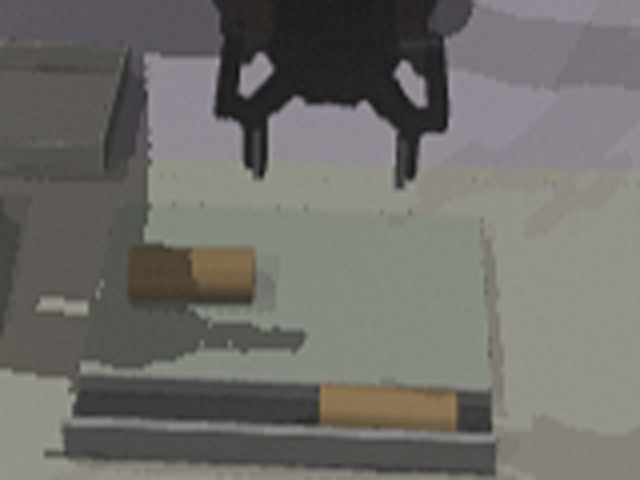

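The round roller lies in the gutter at (388,405). Next is the flat roller: turn 90° so the jaws close across its width.

Call:
send_rows(
  series=[
    [[0,0,0,0,0,-0.1836,1],[0,0,0,0,0,-0.1836,1],[0,0,0,0,0,-0.1836,1],[0,0,0,0,0,-0.1836,1],[0,0,0,0,0,-0.1836,1],[0,0,0,0,0,-0.1836,1],[0,0,0,0,0,-0.1836,1],[0,0,0,0,0,-0.1836,1],[0,0,0,0,0,-0.1836,1],[0,0,0,0,0,0,1]],
  ],
)

```text
time: 8.2
eef_pos: [0.5683, 0.0062, 0.1343]
tcp_rot: [0.707, 0.708, -0.001, -0.001]
contact_force: [0.3, -0.3, 0.9]
opening: 0.998
finger_force: 0.0
```

Call:
send_rows(
  series=[
    [[-3.26,-1.93,1.5,0,0,0,1],[-3.26,-1.93,1.5,0,0,0,1],[-3.26,-1.93,1.5,0,0,0,1],[0,0,1.5,0,0,0,1],[0,0,0,0,0,0,1],[0,0,0,0,0,0,1]],
  ],
)

```text
time: 8.95
eef_pos: [0.5124, -0.0919, 0.0764]
tcp_rot: [0.706, 0.708, 0.0, 0.0]
contact_force: [0.1, 0.1, 0.1]
opening: 0.999
finger_force: 0.0
```

```bash
python3 - <<'E'
from h import *
c=ctrl.read_camera("scene"); save(c,"s4",(180,130,340,250),4)
s=ctrl.get_state();print(s["time"],s["eef_pos"],s["tcp_rot"],s["contact_force"])
E
```

```text
9.0 [ 0.5125847  -0.0919976   0.07678299] [7.05956941e-01 7.08254543e-01 2.96088655e-04 4.60839309e-04] [0.69748126 0.19053785 0.48537887]
```

View pics/s4.png

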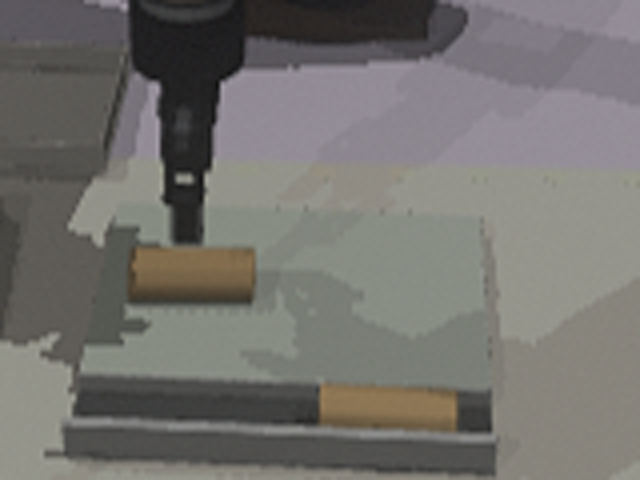

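The jaw at (187,230) is centred over the flat roller at (192,275). I'll go down and grip.

Call:
send_rows(
  series=[
    [[0,-0.15,1.8,0,0,0,1],[0,0,1.8,0,0,0,1],[0,0,1.2,0,0,0,1],[0,0,1.0,0,0,0,1],[0,0,0,0,0,0,1],[0,0,0,0,0,0,0.4],[0,0,0,0,0,0,-0.2],[0,0,0,0,0,0,-0.4],[0,0,0,0,0,0,-0.4],[0,0,0,0,0,0,-0.4]],
  ],
  force=40,
)

```text
time: 10.25
eef_pos: [0.511, -0.093, 0.0192]
tcp_rot: [0.706, 0.708, 0.0, 0.001]
contact_force: [-0.2, -0.0, 5.8]
opening: 0.546
finger_force: 41.4
```

Call:
send_rows(
  series=[
    [[0,0,-0.5,0,0,0,-0.4],[0,0,-1.5,0,0,0,-0.4],[0,0,-2.5,0,0,0,-0.4],[0,0,-2.5,0,0,0,-0.4],[0,0,0,0,0,0,-0.4]],
  ],
)

```text
time: 10.88
eef_pos: [0.5119, -0.0933, 0.0909]
tcp_rot: [0.706, 0.708, 0.001, 0.003]
contact_force: [0.3, -0.1, -0.6]
opening: 0.546
finger_force: 41.1
```

```bash
python3 - <<'E'
from h import *
c=ctrl.read_camera("scene"); save(c,"s5",(110,110,310,240),4)
s=ctrl.get_state();print(s["time"],s["eef_pos"],s["tcp_rot"],s["contact_force"],s["opening"])
c=ctrl.read_camera("scene"); # tray floor corners rough: bright floor inside
for u,v in [(180,335/1),(0,0)]: pass
E
```

```text
10.925 [ 0.51071822 -0.0928916   0.0892119 ] [7.06239184e-01 7.07972353e-01 4.66025901e-04 1.07030834e-03] [-0.99321614  0.16762558 -0.80713773] 0.5448362393177583
```

View pics/s5.png

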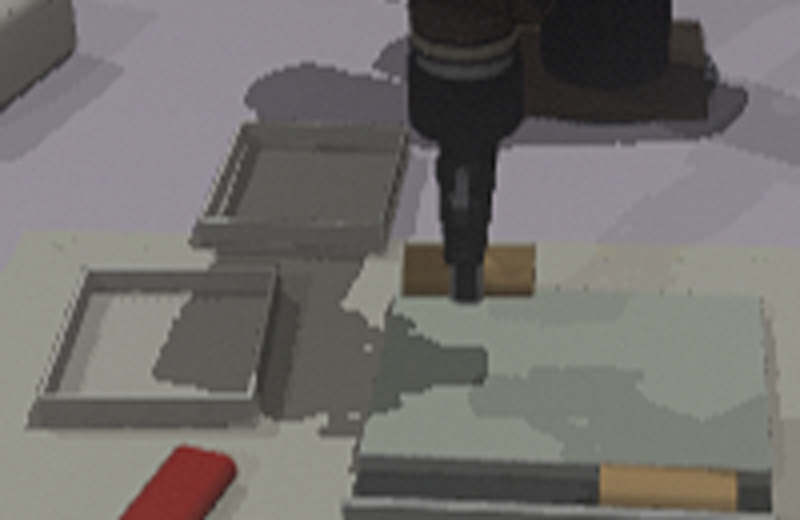

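The roller is gripped level at (467,270). I'll carry it to the tray.

Call:
send_rows(
  series=[
    [[-2.3,-0.3,0,0,0,0,-0.4],[-4.1,-0.56,0,0,0,0,-0.4],[-4.1,-0.56,0,0,0,0,-0.4],[-4.1,-0.56,0,0,0,0,-0.4],[-4.1,-0.56,0,0,0,0,-0.4],[-4.1,-0.56,0,0,0,0,-0.4],[0,0,1,0,0,0,-0.4],[0,0,2,0,0,0,-0.4],[0,0,0,0,0,0,-0.4]],
  ],
)

```text
time: 12.1
eef_pos: [0.4777, -0.3177, 0.0543]
tcp_rot: [0.706, 0.708, 0.0, -0.004]
contact_force: [0.3, -0.5, -0.2]
opening: 0.546
finger_force: 41.1
```

```bash
python3 - <<'E'
from h import *
c=ctrl.read_camera("scene"); save(c,"s6",(110,110,310,240),4)
s=ctrl.get_state();print(s["time"],s["eef_pos"],s["tcp_rot"],s["contact_force"],s["opening"])
print([np.round(ray(c,110+u/4,110+v/4,.028)[:2],3).tolist() for u,v in [(88,270),(280,265),(260,400),(40,400)]])
E
```

```text
12.15 [ 0.4786321  -0.31846531  0.05577636] [ 7.05804033e-01  7.08402599e-01  8.58041920e-06 -2.53476966e-03] [ 0.03980617 -0.81189976 -0.14598913] 0.5459495891930359
[[0.41, -0.394], [0.397, -0.249], [0.569, -0.236], [0.574, -0.387]]
```

View pics/s6.png

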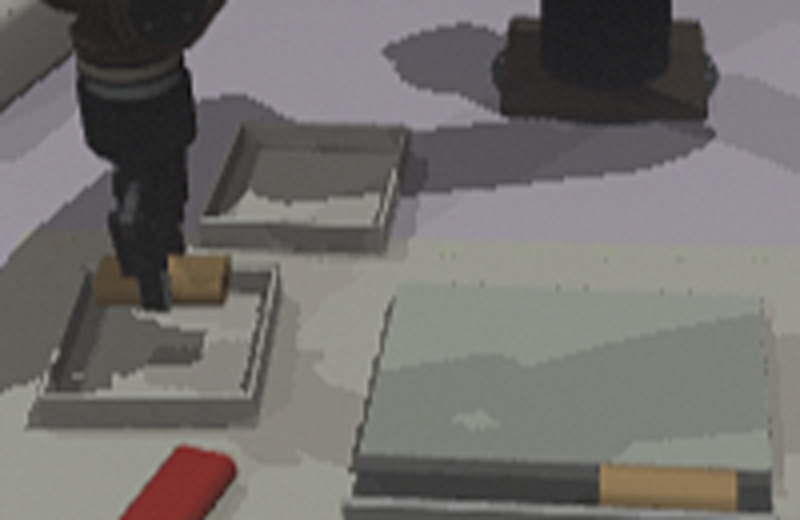

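The roller at (162,280) is held above the tray, and the scene view puts the tray centre at about (0.484,-0.319). I'll lower it and check before releasing.

Call:
send_rows(
  series=[
    [[0,0.5,1.2,0,0,0,-0.4],[0,0,1.5,0,0,0,-0.4],[0,0,1.2,0,0,0,-0.4],[0,0,0.5,0,0,0,-0.4],[0,0,0.3,0,0,0,-0.4],[0,0,0,0,0,0,-0.4]],
  ],
)

```text
time: 12.9
eef_pos: [0.4848, -0.3209, 0.0113]
tcp_rot: [0.706, 0.708, 0.0, 0.0]
contact_force: [-0.4, -0.1, -1.0]
opening: 0.542
finger_force: 41.1
```

Call:
send_rows(
  series=[
    [[0,0,0.2,0,0,0,-0.4],[0,0,0.2,0,0,0,-0.4],[0,0,0,0,0,0,-0.4]],
  ],
)

```text
time: 13.28
eef_pos: [0.4847, -0.3207, 0.0072]
tcp_rot: [0.706, 0.708, -0.0, -0.0]
contact_force: [-0.6, -0.5, 0.1]
opening: 0.546
finger_force: 41.1
```

Call:
send_rows(
  series=[
    [[0,0,0,0,0,0,0.3],[0,0,0,0,0,0,0.7],[0,0,0,0,0,0,0.7],[0,0,0,0,0,0,0.7],[0,0,-1.5,0,0,0,0.7],[0,0,-3,0,0,0,0.7],[0,0,-5,0,0,0,0.7],[0,0,-5,0,0,0,0.7],[0,0,-4,0,0,0,0.7],[0,0,0,0,0,0,0.7]],
  ],
)

```text
time: 14.52
eef_pos: [0.4868, -0.3227, 0.1985]
tcp_rot: [0.706, 0.708, 0.0, 0.005]
contact_force: [-0.1, 0.4, 0.2]
opening: 0.85
finger_force: 0.0
```

```bash
python3 - <<'E'
from h import *
c=ctrl.read_camera("scene"); save(c,"s7",(100,90,320,250),3.5)
s=ctrl.get_state();print(s["time"],s["eef_pos"],s["contact_force"],s["opening"])
E
```

```text
14.575 [ 0.48564675 -0.32158066  0.19540938] [-0.59996701 -0.28159142 -0.63353876] 0.8524875609683249
```

View pics/s7.png

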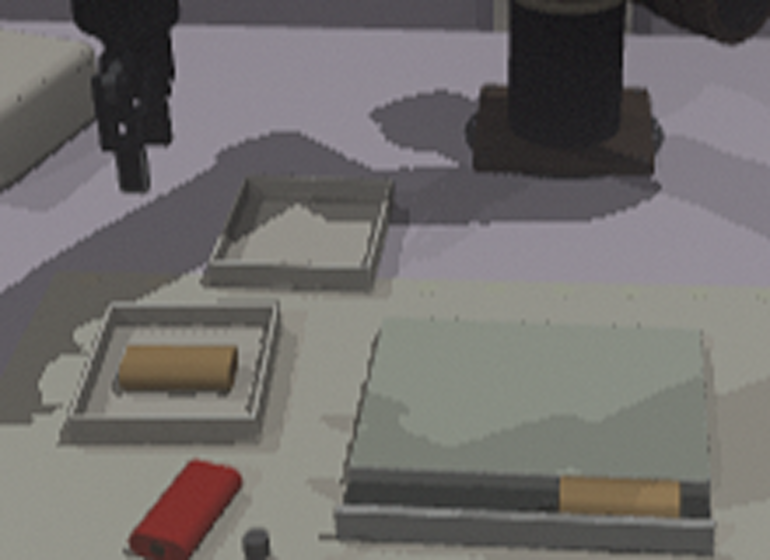

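The flat roller at (178,368) lies flat inside the tray, the round one at (620,495) is in the gutter, and the gripper is clear of everything.

```bash
python3 -c "
from plant import ctrl
print(ctrl.sign_off())"
```

```text
the job is handed in; nothing more can be done
None
```

The job is handed in: the round roller was rolled into the gutter without lifting, and then the flat roller was laid flat in the right-hand reject tray, finishing at about 14.6 s of the 43 s allowed.

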